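# Find the tube that fits the welding jig, lay it down and load it against the stop

### The job

Of the four square steel tubes standing on the bench, one is right for the welding jig: it goes down between the cheeks of the saddles and fills the space between the two end stops with only a few millimetres to spare. Lower that tube onto its side on the bench beside the jig, without letting it topple, and let go of it; then pick it up again and lay it level, right down in both saddles, slid along so that its end touches the thick stop. Leave the other tubes standing and the other things on the bench where they are.

Things in the scene. Friction and masses are not known exactly. Their poses are not given: they have to be found in the camera images.
- tube_a: square steel tube, 32 x 32 mm outside, 92 mm long, 3 mm wall, both ends open; at first standing on end on the bench. Origin at its centre (half its length from either end, on its axis); z runs along the tube, x and y are square to its flat sides
- tube_b: square steel tube, 32 x 32 mm outside, 110 mm long, 3 mm wall, both ends open; at first standing on end on the bench. Origin at its centre (half its length from either end, on its axis); z runs along the tube, x and y are square to its flat sides
- tube_c: square steel tube, 32 x 32 mm outside, 128 mm long, 3 mm wall, both ends open; at first standing on end on the bench. Origin at its centre (half its length from either end, on its axis); z runs along the tube, x and y are square to its flat sides
- tube_d: square steel tube, 40 x 40 mm outside, 110 mm long, 3 mm wall, both ends open; at first standing on end on the bench. Origin at its centre (half its length from either end, on its axis); z runs along the tube, x and y are square to its flat sides
- jig: fixed welding jig, base 190 (x) x 90 x 8 mm. Origin under its centre, z up; tube lies along x, axis at y = 0, z = 46 mm. Two saddles, 14 mm thick, at x = +-40: bed 30 mm high, cheeks 36 apart to z = 40, flaring to 52 at z = 52; fingers fit between the saddles. End stops 80 mm high, 120 apart: thick one (22 mm) on the -x side, face at x = -60; thin one (6 mm), face at x = +60
- hammer: bystander: hammer, 260 mm long, lying along its x; origin under the middle of its length
- spray_can: bystander: grey can, 52 mm across, 130 mm high, standing; origin under its centre
- square: bystander: red L-shaped welding magnet, legs 75 mm, 16 mm high, lying; origin on the bench in the middle of one leg

How it is judged:
By the outcome, as a careful person would: the job done as asked, in the order asked, and still so for the second after the job is handed in, with the robot touching nothing.
It also fails if it takes over 64 s, if anything falls off the work surface, if the arm or the gripper's body presses on something with over 40 N, if the wrist force passes 120 N, or if a joint passes its speed limit or range.

### The arm

A 7-joint arm with a two-finger parallel gripper is mounted at the origin on the work surface. World frame = base frame: x ahead of the robot, y to its left, z up, the work surface at z = 0. Lengths are in mm, angles in rad, forces in N, time in s.
With the tool pointing down it reaches from about 400 to 900 mm from the base axis. Payload 5.6 kg.
Tool frame: the origin (TCP) lies midway between the tips of the shut fingers; the grasp point (between the pads) lies 19 mm behind it; z points along the fingers, y is the line along which they close (so a half turn about z gives the same grasp; the last joint's range is limited). The gripper opens to 92 mm and grips with 3 to 60 N. Pads are 20 mm wide; open, the fingers measure 128 mm over their backs; the gripper's body (75 mm by 189 mm) begins 69 mm behind the grasp point.
Start: joints at [-0.043, 0.468, -0.012, 1.603, 0.006, 1.071, -0.056], TCP at [650.007, -0.044, 214.592] pointing down, gripper open.
Joint ranges: [-2.53, 2.53], [-0.31, 2.02], [-1.57, 1.55], [0.28, 2.44], [-1.29, 4.43], [0.15, 1.84], [-2.92, 2.92]. Speed limits (rad/s): [2.57, 2.57, 3.14, 3.14, 3.14, 3.14, 3.14].

### API

Orientations are given as a rotation vector (axis times angle).
In Python, from cell import robot, grip, kin, viewer gives the robot as it stands. Calls block until the motion is done:
- robot.movep(position, orientation): joint-space move of the TCP to a pose.
- robot.servo_line(position, feed=150, rotation=None): straight line of the TCP; rotation=None keeps the orientation; feed is the mean speed in mm/s.
- robot.goto_joints(angles): joint-space move.
- grip(opening, newtons=None): opening from 0.0 (shut) to 1.0 (fully open); newtons is the grip in N (None keeps the last); returns when the fingers have stopped.
- robot.hold(seconds).
- kin.ik(position, orientation): joint angles nearest the present ones, or None.
- robot.observe(): the state.
- viewer.read_camera(name): name is "scene" or "side" or "wrist"; returns the picture (384x512x3 uint8, red, green, blue); there is no depth.
- viewer.camera_info(name): a dict with "camera_matrix" (3x3 intrinsics, pixels), "k1" (the pictures are not rectified: a ray, as slopes to the right and down, at radius r is drawn at 1 + k1 r^2 times it, then the intrinsics apply), "R" (3x3) and "t" (3): a world point X has camera coordinates R X + t. Camera axes: x right, y down, z forward; pixel columns grow to the right and rows downward; lengths in mm; the calibration is good to about 2 mm. A picture is of the moment at which its call begins: read the wrist's pose just before it. camera_info takes no time and is no camera call; for the wrist camera it gives the pose at the moment of the call.
A pose or a line that the arm cannot do raises robot.IKError and nothing moves.
- robot.job_done(): hands the job in; it is judged then, once.
Trained networks look in the newest picture that a camera, given by its name, has taken for a name from the list of things; names that differ only in an ending like _2 or _b are one class to them, and where a whole thing is asked for, a point or a joint stands for the part that bears it (a point fixed in the world has none). Each returns a list of dicts, best first, with "confidence" (0 to 1); they miss things now and then, are a little off and sometimes report something else, mostly with a low value. They report only what shows in the picture. A call takes as long as a camera call.
- viewer.silhouettes(name, camera): "mask" (384x512 bool, what is visible of it).
- viewer.pinpoint(name, camera): "at" ([x, y, z] in mm, in the coordinates of the camera as it stood for that picture, good to about 4 mm: a listed point, or the origin of a listed thing).
The state is a dict: "t": time; "joints": joint angles; "joint_velocities": joint speeds; "joint_torque": joint torques, N m; "tcp_pos": TCP position; "tcp_rot": TCP orientation; "contact_force": force on the tool from outside, world axes, zero at the start; "wrist_torque": the same for the moment, N m; "grip_width": opening from 0.0 (shut) to 1.0 (fully open); "grip_force": force on a finger pad.
Only numpy, scipy, OpenCV 4.12 (cv2) and the standard library are available. Lean on these libraries where they do the work, as an engineer would, in place of code of your own. Each camera call takes 0.05 s, during which the arm holds its last target. There are 200 camera calls.

## Working session

There is one attempt and no reset: what is moved stays moved. The work goes in short steps, each a Python script; the robot and the scene stay as the last script left them, time stands still between calls to the robot, and variables do not carry over. Pictures are saved under pics/ and viewed, at most 12 in all, crops included, and the job is handed in when it is done.

```bash
mkdir -p pics; ls
cat > h.py <<'E'
import numpy as np, cv2
from scipy.spatial.transform import Rotation as R
from cell import robot, grip, kin, viewer
def world(cam,info,p): return info["R"].T@(np.array(p)-info["t"])
E
python3 - <<'E'
from h import *
im=[]
for c in ["scene","side"]:
    info=viewer.camera_info(c); info={k:np.array(v) for k,v in info.items()}
    a=viewer.read_camera(c); cv2.imwrite(f"pics/{c}0.png",cv2.resize(a[:,:,::-1],(768,576),interpolation=cv2.INTER_CUBIC))
    print(c,info["t"]@-info["R"], info["k1"])
    for n in ["tube_a","tube_b","tube_c","tube_d","jig","hammer","spray_can","square"]:
        if n in("tube_b","tube_c","tube_d"): continue
        for d in viewer.pinpoint(n,c): print(n,np.round(world(c,info,d["at"])),round(d["confidence"],2))
E
```

```text
pics
scene [1224.17867923  178.00281286  854.275166  ] -0.17903638762086554
tube_a [564. 350.  57.] 0.69
tube_a [433. 202.  47.] 0.66
tube_a [607. 186.  54.] 0.62
tube_a [420. 345.  66.] 0.58
jig [ 543. -228.   -1.] 0.58
hammer [752. -37.   0.] 0.71
spray_can [ 397. -112.   -0.] 0.87
square [563. 348.  56.] 0.58
square [392.  39.   2.] 0.56
side [-59.0365104  632.21078594 755.01264555] -0.08523864742956139
tube_a [438. 203.  43.] 0.96
tube_a [425. 340.  62.] 0.82
tube_a [603. 187.  56.] 0.7
tube_a [562. 349.  51.] 0.67
jig [ 549. -226.    0.] 0.81
jig [426. 343.  63.] 0.71
hammer [759. -37.  -4.] 0.89
spray_can [ 397. -115.   -1.] 0.58
```

View pics/scene0.png

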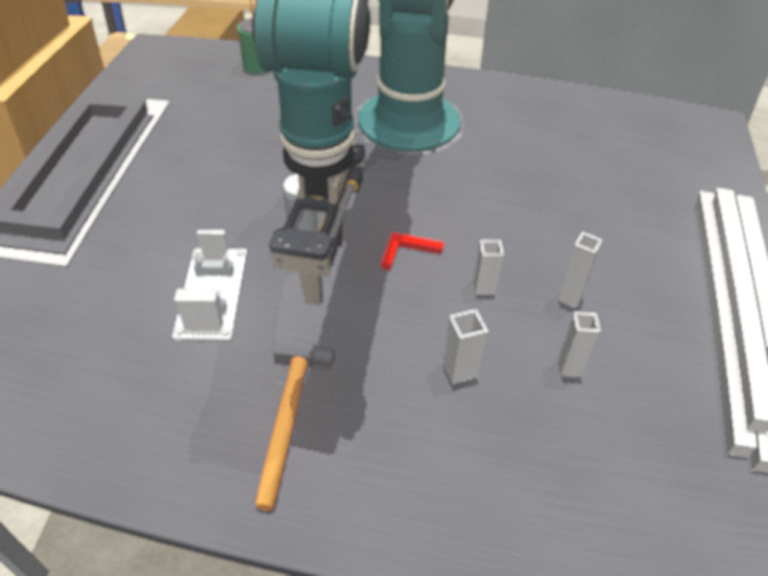

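View pics/side0.png

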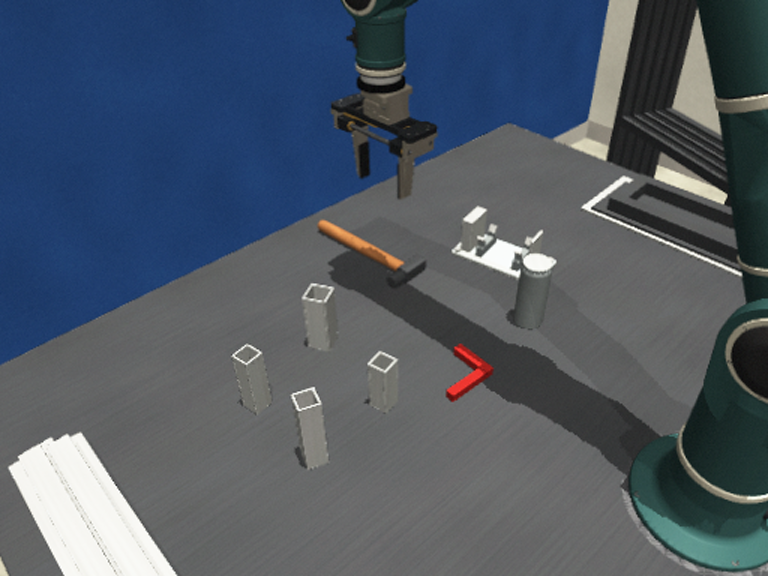

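Of the four standing tubes, tube_b (32 mm, 110 long) is the one near (563,350). The others are a at (436,203), d at (605,186) and c at (423,342). The jig is at about (546,-227), lying along world x. I'll look at both from the wrist camera.

Run:
```python
from h import *
o=robot.observe(); rot=o["tcp_rot"]
info=viewer.camera_info("wrist"); print("cam",np.round(-np.array(info["R"]).T@info["t"]),"fwd",np.round(np.array(info["R"])[2],2),np.array(info["camera_matrix"])[0,0], rot)
for n,p in [("jig",[520,-215,330]),("tube_b",[540,310,330])]:
    robot.movep(p,rot); robot.hold(.2)
    info={k:np.array(v) for k,v in viewer.camera_info("wrist").items()}
    a=viewer.read_camera("wrist"); cv2.imwrite(f"pics/w_{n}.png",cv2.resize(a[:,:,::-1],None,fx=1.5,fy=1.5,interpolation=cv2.INTER_CUBIC))
    np.savez(f"w_{n}.npz",a=a,**info)
    print(n,robot.observe()["t"],np.round(-info["R"].T@info["t"]))
    for d in viewer.pinpoint(n,"wrist"): print(n,np.round(world("",info,d["at"]),1),round(d["confidence"],2))
```

```text
cam [649.  83. 385.] fwd [ 0.   -0.29 -0.96] 315.60807229769466 [-2.22158876e+00 -2.22127606e+00 -3.00514171e-07]
jig 1.925 [ 520. -131.  500.]
jig [ 546.3 -227.1    1.4] 0.92
tube_b 4.125 [540. 392. 501.]
tube_b [422.3 345.9  66.6] 0.98
tube_b [565.1 347.8  59.3] 0.78
tube_b [432.2 200.1  45.6] 0.74
tube_b [605.  186.1  54.5] 0.73
```

View pics/w_jig.png

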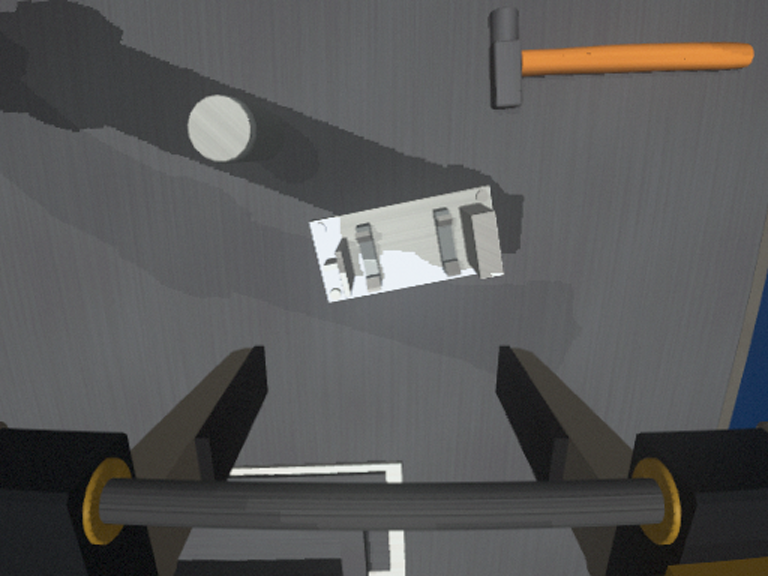

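View pics/w_tube_b.png

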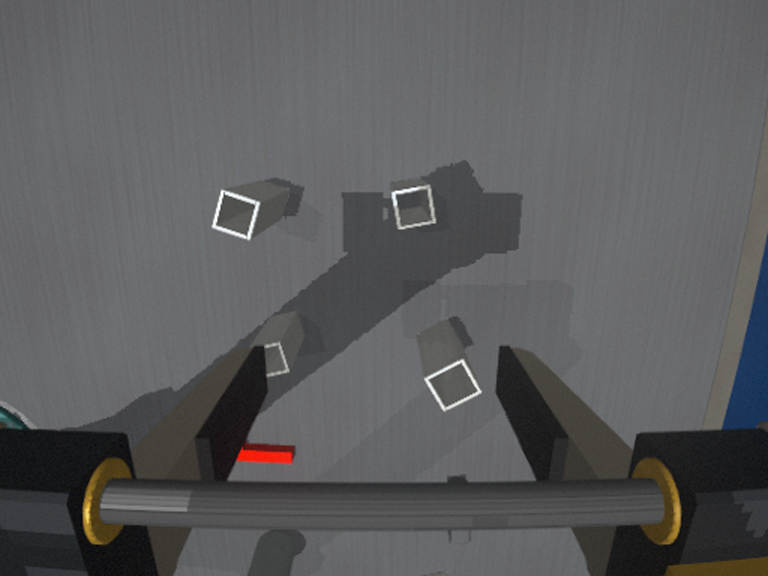

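The jig's thick stop is at the right of its picture (world +x, about px (485,240)), with the jig turned about 11° from world x. Tube b's rim is at px (413,206). Next I'll fit rectangles to both.

```bash
cat >> h.py <<'E'
def toplane(px,f,z):
    """pixels -> world points on height z"""
    K=np.array(f["camera_matrix"]); k1=float(f["k1"]); d=(np.array(px,float)-K[:2,2])/[K[0,0],K[1,1]]
    u=d.copy()
    for _ in range(30): u=d/(1+k1*(u**2).sum(1,keepdims=True))
    Rm=np.array(f["R"]); c=-Rm.T@f["t"]; r=np.c_[u,np.ones(len(u))]@Rm
    return (c+r*((z-c[2])/r[:,2])[:,None])[:,:2]
def rect(f,box,z,thr):
    x0,y0,x1,y1=box; g=cv2.cvtColor(f["a"],cv2.COLOR_RGB2GRAY)[y0:y1,x0:x1]
    g=cv2.resize(g,None,fx=4,fy=4,interpolation=cv2.INTER_CUBIC)
    cs,_=cv2.findContours((g>thr).astype(np.uint8),cv2.RETR_EXTERNAL,cv2.CHAIN_APPROX_NONE)
    c=max(cs,key=cv2.contourArea)[:,0,:]; px=(c+.5)/4-.5+[x0,y0]
    return cv2.minAreaRect(toplane(px,f,z).astype(np.float32))
E
python3 - <<'E'
from h import *
f=np.load("w_tube_b.npz")
for n,b,z in [("b",(255,115,300,160),110),("c",(138,122,178,164),128),("d",(278,235,326,278),110)]:
    for t in (160,190): print(n,t,rect(f,b,z,t))
f=np.load("w_jig.npz")
P=toplane(np.array([[310,221],[490,186],[505,274],[330,302]])/1.5-.17,f,8); print(P)
print([np.linalg.norm(P[i]-P[i-1]) for i in range(4)])
print(cv2.minAreaRect(P.astype(np.float32)))
print("center",P.mean(0),"yaws",[np.degrees(np.arctan2(*(v[::-1]))) for v in (P[1]-P[0],P[2]-P[3],P[0]-P[3],P[1]-P[2])])
cv2.imwrite("pics/jigcrop.png",cv2.resize(f["a"][110:210,195:350,::-1],None,fx=5,fy=5,interpolation=cv2.INTER_CUBIC))
E
```

```text
b 160 ((565.92529296875, 348.3456115722656), (32.1866569519043, 31.987600326538086), 10.623119354248047)
b 190 ((560.0973510742188, 361.1181945800781), (29.108583450317383, 10.984286308288574), 32.06801986694336)
c 160 ((424.4501037597656, 345.1299133300781), (32.57912063598633, 32.3483772277832), 70.70474243164062)
c 190 ((424.4466552734375, 345.1390380859375), (31.801528930664062, 31.72199058532715), 70.80964660644531)
d 160 ((605.1504516601562, 186.0404510498047), (40.79154586791992, 40.51866149902344), 29.739521026611328)
d 190 ((605.1435546875, 186.12974548339844), (40.03927993774414, 39.61836242675781), 29.728620529174805)
[[ 445.26316198 -199.82702512]
 [ 630.48326735 -163.39041433]
 [ 652.70844541 -256.17469641]
 [ 463.5971304  -288.21905096]]
[np.float64(90.27338827226001), np.float64(188.7700030212584), np.float64(95.40902232818743), np.float64(191.8070127025786)]
((548.9857788085938, -228.00086975097656), (192.66787719726562, 95.329345703125), 11.129150390625)
center [ 548.01300129 -226.90279671] yaws [np.float64(11.129150204003615), np.float64(9.617250718531482), np.float64(101.71793654068934), np.float64(103.47059462444678)]
```

View pics/jigcrop.png

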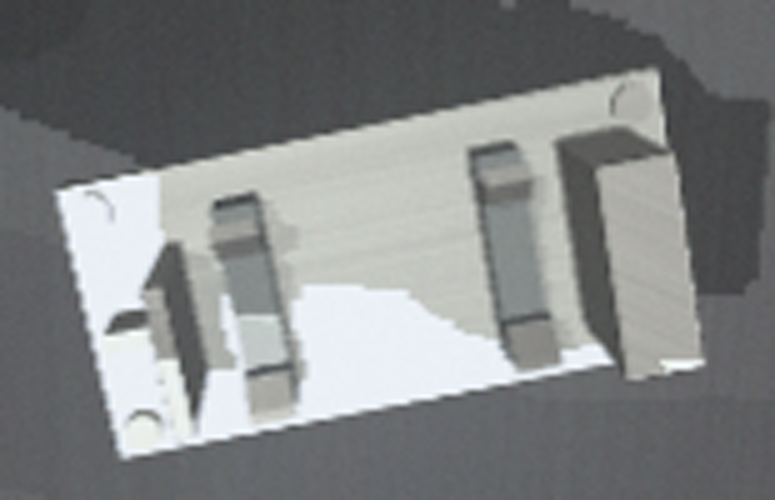

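The lower-right corner of the jig base is hidden behind the thick stop (crop px (650,350)), so I'll use the other three corners. Next is planning the tilted grasp and lay-down poses.

```bash
cat >> h.py <<'E'
def tool(az,tilt,s=1):
    """gripper body leaning to azimuth az by tilt (deg) from straight up"""
    a,t=np.radians([az,tilt]); z=-np.array([np.sin(t)*np.cos(a),np.sin(t)*np.sin(a),np.cos(t)])
    y=s*np.array([-np.sin(a),np.cos(a),0]); return np.c_[np.cross(y,z),y,z]
rv=lambda M: R.from_matrix(M).as_rotvec()
tcp=lambda g,M: np.array(g)+19*M[:,2]       # grasp point -> TCP
TB=np.array([565.9,348.3]); TY=10.6
dirv=lambda az: np.array([np.cos(np.radians(az)),np.sin(np.radians(az)),0])
E
python3 - <<'E'
from h import *
f=np.load("w_jig.npz")
C=np.array([[57,190],[657,70],[122,458]])/5+[195,110]-.4
P=toplane(C,f,8); print(P,np.linalg.norm(P[1]-P[0]),np.linalg.norm(P[2]-P[0]),"c",(P[1]+P[2])/2,
 np.degrees(np.arctan2(*(P[1]-P[0])[::-1])),np.degrees(np.arctan2(*(P[0]-P[2])[::-1])))
print("tray,hammer head,can",toplane(np.array([[235,470],[400,463],[492,108],[520,8]])/1.5,f,10))
B=toplane(np.array([[235+0,262],[252,312],[495,198],[510,315]])/5.+[195,110]-.4,f,30); print("beds",B)
J=np.array([547,-227.]); jy=11.3; n=dirv(jy+90)[:2]
q0=np.array(robot.observe()["joints"]); np.set_printoptions(precision=2,suppress=True)
for al in (TY,TY+90,TY+180):
  for s in (1,-1):
    for t in (40,50):
      M=tool(al,t,s); g=np.r_[TB,55]+9*dirv(al)
      qs=[kin.ik(tcp(g+k*-M[:,2],M),rv(M)) for k in (100,0)]+[kin.ik(tcp(g+[0,0,150],M),rv(M))]
      L=[]
      for side in (1,-1):
        for be in (jy,jy+180):
          M2=tool(be,90-t,-s); p=np.r_[J+side*140*n,26]
          q=[kin.ik(tcp(p+[0,0,h],M2),rv(M2)) for h in (100,0)]
          L.append((side,round(be),q[1][[0,4,6]] if all(x is not None for x in q) else None))
      print(round(al),s,t,[None if q is None else q[[0,4,6]] for q in qs],L)
E
```

```text
[[ 444.45893183 -200.50837514]
 [ 629.69497097 -163.05113413]
 [ 462.23342058 -288.28558334]] 188.98527747343329 89.55875574116298 c [ 545.96419578 -225.66835874] 11.431830681331814 101.44734801504276
tray,hammer head,can [[ 338.16384238 -507.98334906]
 [ 543.2207958  -495.02121953]
 [ 627.96715454  -87.9555858 ]
 [ 650.14497231    3.54689711]]
beds [[ 500.75928463 -219.12869894]
 [ 505.79118608 -234.52504999]
 [ 578.48093576 -199.54721825]
 [ 584.352228   -235.23641079]]
11 1 40 [None, array([-0.26,  0.2 ,  1.05]), None] [(1, 11, array([-0.07,  0.08, -1.36])), (1, 191, None), (-1, 11, array([ 0.21,  0.21, -1.02])), (-1, 191, array([1.72, 1.63, 1.53]))]
11 1 50 [None, None, None] [(1, 11, array([-0.06,  0.06, -1.36])), (1, 191, array([1.36, 2.25, 0.45])), (-1, 11, array([ 0.23,  0.16, -1.02])), (-1, 191, array([1.64, 1.54, 1.5 ]))]
11 -1 40 [None, array([-0.48, -0.17, -1.86]), None] [(1, 11, array([0.25, 0.41, 1.49])), (1, 191, None), (-1, 11, array([0.45, 0.59, 1.9 ])), (-1, 191, array([ 1.62,  1.44, -1.6 ]))]
11 -1 50 [None, None, None] [(1, 11, array([0.27, 0.39, 1.5 ])), (1, 191,
[... 1363 characters left out ...]
ray([-1.  ,  2.41,  1.65]), array([-1.55,  2.31,  1.77])] [(1, 11, array([-0.06,  0.06, -1.36])), (1, 191, array([1.36, 2.25, 0.45])), (-1, 11, array([ 0.23,  0.16, -1.02])), (-1, 191, array([1.64, 1.54, 1.5 ]))]
191 -1 40 [array([-0.73,  1.76, -0.74]), array([-0.84,  2.14, -1.11]), array([-0.54,  1.37, -0.22])] [(1, 11, array([0.25, 0.41, 1.49])), (1, 191, None), (-1, 11, array([0.45, 0.59, 1.9 ])), (-1, 191, array([ 1.62,  1.44, -1.6 ]))]
191 -1 50 [array([-0.83,  2.11, -1.18]), array([-0.8 ,  2.32, -1.31]), array([-0.68,  1.87, -0.76])] [(1, 11, array([0.27, 0.39, 1.5 ])), (1, 191, array([ 1.36,  2.25, -2.7 ])), (-1, 11, array([0.48, 0.53, 1.9 ])), (-1, 191, array([ 1.12, -1.29,  0.7 ]))]
```

Run:
```python
from h import *
al=TY+90; M=tool(al,50,-1); g=np.r_[TB,57]+9*dirv(al)
robot.movep(tcp(g-100*M[:,2],M),rv(M))
robot.servo_line(tcp(g,M),150)
o=robot.observe(); print(o["t"],np.round(o["contact_force"],1),o["tcp_pos"]-tcp(g,M))
grip(0.2,45); o=robot.observe(); print(o["t"],o["grip_width"]*92,o["grip_force"],np.round(o["contact_force"],1))
robot.servo_line(tcp(g+[0,0,150],M),150)
o=robot.observe(); print(o["t"],o["grip_width"]*92,np.round(o["contact_force"],1),np.round(o["wrist_torque"],2))
a=viewer.read_camera("side"); cv2.imwrite("pics/s1.png",a[:,:,::-1])
```

```text
6.0 [-0.1  0.   0.3] [0.41352961 0.95122941 1.14543435]
6.9333 31.68459035432624 44.96124565601349 [ 1.6  0.2 -0.6]
8.0833 31.678188562439036 [ 0.4  0.7 -3.4] [ 1.34  0.2  -0.06]
```

View pics/s1.png

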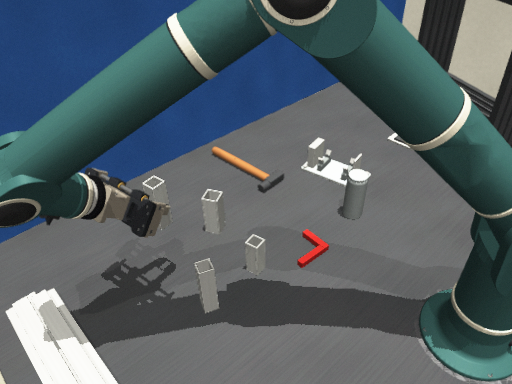

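The side picture shows the tube held upright at (160,200) and the other three still standing. Next I carry it over, turn it level and lower it beside the jig.

```bash
cat >> h.py <<'E'
J=np.array([546.3,-226.3]); JY=11.4; JN=dirv(JY+90)[:2]; LAY=J-140*JN
E
python3 - <<'E'
from h import *
M2=tool(JY,40,1); p=np.r_[LAY,26.]
Mw=tool(JY-40,0,1)
robot.movep([620,20,350],rv(Mw)); print(robot.observe()["t"])
robot.movep(tcp(p+[0,0,80],M2),rv(M2)); print(robot.observe()["t"])
robot.hold(.2); f0=np.array(robot.observe()["contact_force"])
robot.servo_line(tcp(p+[0,0,8],M2),120); robot.hold(.1)
f0=np.array(robot.observe()["contact_force"]); print(f0)
for h in np.arange(7,-4,-1.):
    robot.servo_line(tcp(p+[0,0,h],M2),20)
    o=robot.observe(); df=np.array(o["contact_force"])-f0
    if df[2]>4: break
print(h,np.round(df,1),o["t"],o["tcp_pos"][2]-tcp(p,M2)[2])
a=viewer.read_camera("scene"); cv2.imwrite("pics/s2.png",cv2.resize(a[80:280,80:300,::-1],None,fx=3,fy=3))
E
```

```text
9.7667
11.475
[ 0.92369472  0.02577188 -2.83639435]
-1.0 [-1.4  2.   5.1] 14.775 -0.11169595172471602
```

View pics/s2.png

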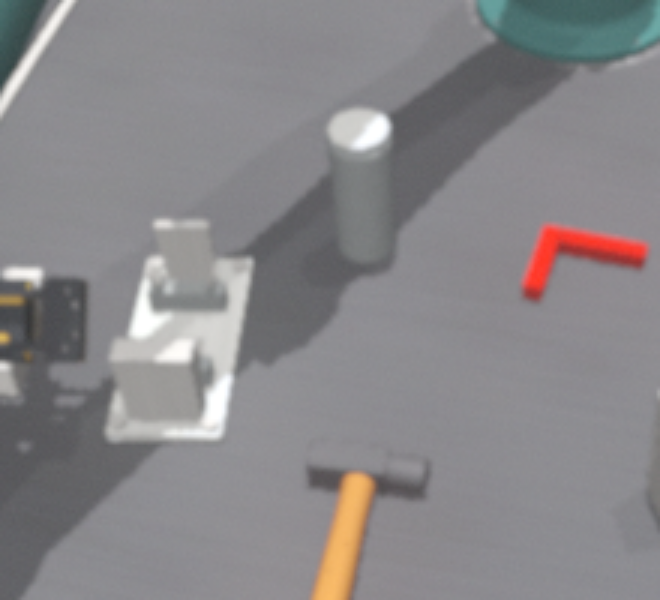

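Run:
```python
from h import *
M2=tool(JY,40,1); p=np.r_[LAY,26.]
grip(0.75); o=robot.observe(); print(o["grip_width"],np.round(o["contact_force"],1))
robot.servo_line(tcp(p+[0,0,-.5]-90*M2[:,2],M2),200)
rot0=[-2.22158876,-2.22127606,0]
robot.movep([560,-290,330],rot0); robot.hold(.2)
info={k:np.array(v) for k,v in viewer.camera_info("wrist").items()}
a=viewer.read_camera("wrist"); np.savez("w2.npz",a=a,**info)
for n in ("jig","tube_b"):
  for d in viewer.pinpoint(n,"wrist"): print(n,np.round(world("",info,d["at"]),1),round(d["confidence"],2))
print(robot.observe()["t"],LAY)
cv2.imwrite("pics/w2.png",cv2.resize(a[30:230,150:400,::-1],None,fx=3,fy=3,interpolation=cv2.INTER_CUBIC))
```

```text
0.7475331718688327 [ 0.   0.6 -0.5]
jig [ 546.4 -228.2    0.6] 0.68
tube_b [ 569.  -368.2   17.8] 0.57
tube_b [ 398.5 -114.    -0.6] 0.28
17.8667 [ 573.97202765 -363.53796445]
```

View pics/w2.png

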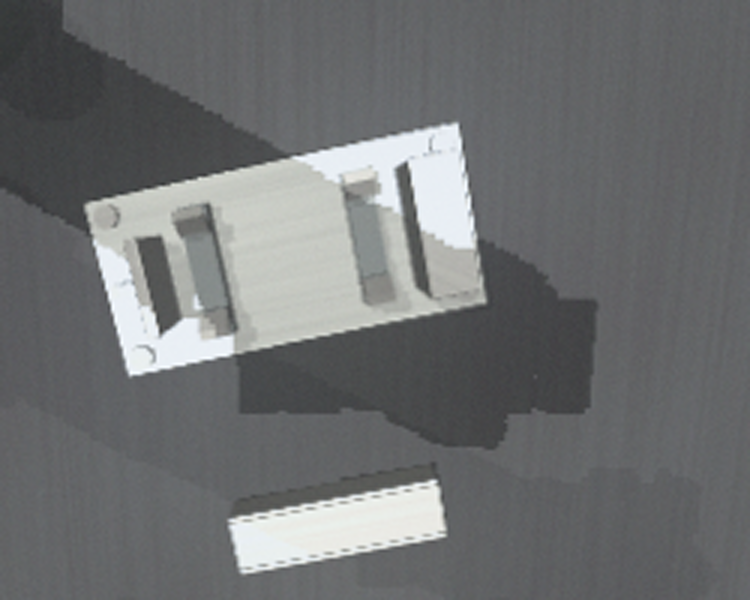

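The tube lies flat at crop px (337,527), and the jig's base corners are all visible. I'll fit both.

Run:
```python
from h import *
f=np.load("w2.npz")
cv=lambda c: np.array(c)/3+[150,30]-.33
P=toplane(cv([[85,202],[459,123],[486,302],[131,376]]),f,8)
d=lambda v: np.degrees(np.arctan2(v[1],v[0]))
print("jig",P.mean(0),[np.linalg.norm(P[i]-P[i-1]).round(1) for i in range(4)],d(P[1]-P[0]),d(P[2]-P[3]),d(P[0]-P[3]),d(P[1]-P[2]))
for t in (120,140): print("jigrect",rect(f,(165,60,325,165),8,t))
T=toplane(cv([[229,518],[437,480],[446,537],[240,573]]),f,32)
print("tube",T.mean(0),[np.linalg.norm(T[i]-T[i-1]).round(1) for i in range(4)],d(T[1]-T[0]),d(T[2]-T[3]))
for t in (140,170): print("tuberect",rect(f,(215,180,310,228),32,t))
# bed corners z=30: left bed & right bed mid-lines
B=toplane(cv([[180,232],[205,232],[196,308],[227,306],[345,200],[378,192],[360,278],[388,274]]),f,30)
print("beds", B[:4].mean(0),B[4:].mean(0))
```

```text
jig [ 546.45587572 -225.24237318] [np.float64(90.1), np.float64(189.4), np.float64(88.7), np.float64(188.0)] 11.325527302822689 11.763380721232828 102.09661388551513 101.1506981163944
jigrect ((545.7806396484375, -225.30136108398438), (191.91505432128906, 91.56610870361328), 11.880365371704102)
jigrect ((545.8034057617188, -225.31494140625), (191.37960815429688, 90.80704498291016), 11.869382858276367)
tube [ 571.57859952 -363.59572429] [np.float64(31.0), np.float64(109.2), np.float64(31.5), np.float64(110.0)] 10.856576641111603 10.582920663537873
tuberect ((571.4287109375, -363.65960693359375), (111.8045883178711, 33.104068756103516), 11.159480094909668)
tuberect ((571.4368286132812, -363.6203308105469), (110.8843765258789, 32.23313903808594), 11.204279899597168)
beds [ 505.02070065 -232.67636122] [ 585.15873717 -216.95016531]
```

```bash
cat >> h.py <<'E'
JC=np.array([546.1,-225.4]); JW=11.5; TP=np.array([571.5,-363.6]); TW=11.1
Mj=tool(JW,0,1); U=dirv(JW); N=dirv(JW+90)
def F(): return np.mean([robot.hold(.02) or robot.observe()["contact_force"] for _ in range(3)],axis=0)
E
python3 - <<'E'
from h import *
M=tool(TW,0,1); g=np.r_[TP,21.]
robot.movep(tcp(g+[0,0,90],M),rv(M)); robot.servo_line(tcp(g,M),100)
print(robot.observe()["t"],np.round(robot.observe()["contact_force"],1))
grip(0.2,45); o=robot.observe(); print(o["t"],o["grip_width"]*92,np.round(o["contact_force"],1),o["tcp_pos"]-tcp(g,M))
robot.servo_line(tcp(g+[0,0,120],M),200)
p=np.r_[JC,51.]
robot.movep(tcp(p+[0,0,90],Mj),rv(Mj)); robot.hold(.3)
o=robot.observe(); print(o["t"],o["tcp_pos"]-tcp(p+[0,0,90],Mj)); f0=F(); print(f0)
robot.servo_line(tcp(p+[0,0,22],Mj),100); f1=F()-f0; print(np.round([f1@U,f1@N,f1[2]],1))
off=0
for h in list(range(20,0,-2))+list(np.arange(0,-3,-.5)):
    robot.servo_line(tcp(p+[0,0,h]+off*N,Mj),25); f=F()-f0
    print(h,np.round([f@U,f@N,f[2]],1),end=" | ")
    if f[2]>5: break
    if abs(f@N)>3: off+=0.4*np.sign(f@N)
o=robot.observe(); print("\n",o["t"],off,h,o["tcp_pos"])
a=viewer.read_camera("scene"); cv2.imwrite("pics/s3.png",cv2.resize(a[120:260,80:260,::-1],None,fx=4,fy=4))
E
```

```text
20.4417 [-0.3 -0.1 -0.1]
21.0833 31.596729306455813 [ 0.7 -0.8 -0.1] [ 0.0674268  -0.08266156  0.10650449]
22.75 [-0.14182906 -1.09420852 -0.35012562]
[ 0.05426347  0.67713018 -3.05066796]
[ 0.1 -0.7 -0.4]
20 [ 0.1 -0.9 -0.5] | 18 [-0.1 -1.  -0. ] | 16 [-0.  -0.9 -0. ] | 14 [-0.3 -0.9  0.3] | 12 [-0.1 -1.  -0.4] | 10 [-0.4 -0.9 -0.7] | 8 [-0.6 -0.3 -0.4] | 6 [-0.2 -0.6 -0.1] | 4 [ 0.  -0.6 -0.5] | 2 [-0.5 -0.6 -0.5] | 0.0 [-0.1 -1.2  0.3] | -0.5 [-1.6 -0.2  7.4] | 
 27.2833 0 -0.5 [ 546.32694468 -225.41514261   32.03474886]
```

View pics/s3.png

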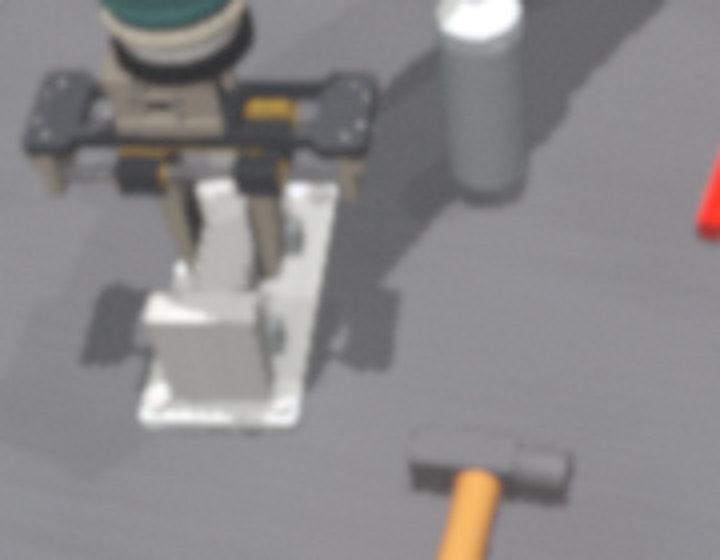

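The tube has seated at the expected height, in the saddles between the stops. Now I slide it to the thick stop, release and check.

Run:
```python
from h import *
p=np.r_[JC,51.]
robot.servo_line(tcp(p,Mj),10); f0=F()
for s in np.arange(1,9.1,.5):
    robot.servo_line(tcp(p+s*U,Mj),15); f=F()-f0
    print(s,np.round([f@U,f@N,f[2]],1),end=" | ")
    if f@U<-10: break
o=robot.observe(); print("\n",o["t"],(np.array(o["tcp_pos"])-tcp(p,Mj))@U)
robot.servo_line(tcp(p+s*U+[0,0,-.5],Mj),10)
grip(0.75); print(F()); robot.servo_line(tcp(p+s*U+[0,0,90],Mj),150)
robot.movep([540,-240,330],[-2.22158876,-2.22127606,0]); robot.hold(.2)
a=viewer.read_camera("wrist"); print(robot.observe()["t"])
info={k:np.array(v) for k,v in viewer.camera_info("wrist").items()}; np.savez("w3.npz",a=a,**info)
cv2.imwrite("pics/w3.png",cv2.resize(a[80:220,170:350,::-1],None,fx=4,fy=4,interpolation=cv2.INTER_CUBIC))
```

```text
1.0 [-2.6  0.3  3. ] | 1.5 [-4.2  0.8  4.5] | 2.0 [-3.8 -0.1  3.5] | 2.5 [-4.1  0.7  3.3] | 3.0 [-3.9  0.5  3.6] | 3.5 [-3.9  0.1  3. ] | 4.0 [-3.9  0.6  4.2] | 4.5 [-3.7 -0.2  3.8] | 5.0 [-3.5 -1.1  3.4] | 5.5 [-4.  -0.5  3.7] | 6.0 [-3.6 -0.4  4.1] | 6.5 [-5.2 -0.2  4.6] | 7.0 [-6.7 -0.1  5.4] | 7.5 [-8.5 -0.2  7.1] | 8.0 [-9.5  0.6  8.3] | 8.5 [-10.4   0.1   9.9] | 
 32.4333 4.604073409951788
[0.2379371  0.07946152 0.05109043]
35.8417
```

View pics/w3.png

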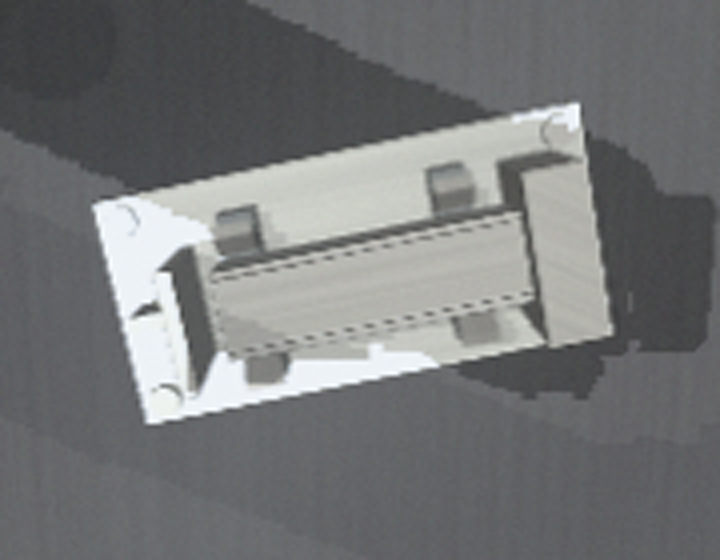

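The tube is down in both saddles (crop px 215–535 across) and its right end is at the thick stop. I'll check the remaining gap numerically.

Run:
```python
from h import *
f=np.load("w3.npz"); cv=lambda c: np.array(c)/4+[170,80]-.4
T=toplane(cv([[213,274],[522,212],[536,299],[232,356]]),f,62)
S=toplane(cv([[524,178],[549,346]]),f,80)
B=toplane(cv([[94,204],[580,103],[613,333],[148,424]]),f,8)
c=B.mean(0); u=U[:2]; n=N[:2]
for X in (T,S,B): print(np.round((X-c)@u,1),np.round((X-c)@n,1))
cv2.imwrite("pics/w3z.png",cv2.resize(f["a"][110:175,280:330,::-1],None,fx=11,fy=9,interpolation=cv2.INTER_NEAREST))
```

```text
[-48.6  60.1  60.  -48.6] [ 15.7  15.4 -15.3 -14. ]
[60.3 59.6] [ 28.3 -28.6]
[-94.4  94.9  94.5 -95. ] [ 44.9  44.9 -45.1 -44.6]
```

View pics/w3z.png

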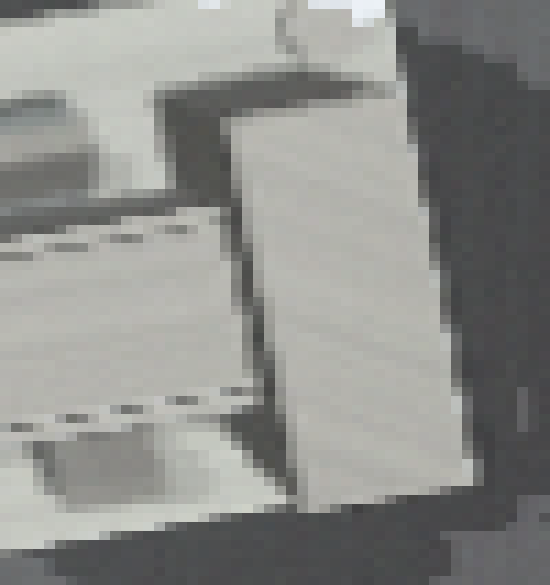

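```bash
python3 -c "
from h import *
print(robot.job_done())"
```

```text
the job is handed in; nothing more can be done
None
```

Tube_b was lowered onto its side beside the jig and let go, then picked up and laid in both saddles; its end measures within about 1 mm of the thick stop's face and the push force rose on contact. I handed it in at about 36 s, with the other tubes and bystanders not touched.

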